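Open the guarded sample jar whose thread hand is unknown

TASK

Slide the clear guard of the grey dry-store case fully open by its red handle, then unscrew the cap of the brown sample jar inside: some of these jars have right-hand and some left-hand caps, and nothing on the outside shows which, so try it both ways. Lift the freed cap off, mouth down, straight up over its jar until it is wholly clear above the case, and finish still holding it there; leave the vial and the black canister alone.

Things in the scene. Friction and masses are not known exactly. Their poses are not given: they have to be found in the camera images.
- case: fixed grey case, 192 (its x) x 364 (its y) mm, 138 mm high to the tops of the two guide rails along its long sides. Origin: centre of its underside, on the table. The half at +y is an open-topped well, about 180 x 173 mm inside, holding the jar; the half at -y has a closed deck. A clear guard panel lies over the well at first. Turned by a small yaw
- guard (a joint): travel of the sliding guard, m: 0 = closed over the well, 0.175 = fully open over the deck (end stop); it opens along the case's -y and stays where it is left; about 1.5 N of friction
- guard_handle (a point): middle of the red fin handle upright in the middle of the guard: 60 mm along the case's x, 12 mm thick along the case's y; this point is 158 mm above the table, 17 mm below the fin's top and 25 mm above the clear panel
- jar: brown glass sample jar, 62 mm across, fixed upright to the floor of the well, anywhere near its middle, at any yaw. Origin: centre of its underside, 6 mm above the table; z up
- jar_shoulder (a point): centre of the jar's shoulder, 78 mm above the table, on the jar's axis; the closed cap's lower rim stands on it. The neck above it is 41 mm across and 16.5 mm high
- cap: loose black ribbed screw cap, 52 mm across, 32 mm high, about 60 g, yellow index line on its grey top. Origin: centre of its lower rim (mouth), z up to its closed top, the yellow line along its x. Best gripped by its solid upper 14 mm. Runs freely; its thread hand is drawn anew for every run. Turned on against a stop it slips in the fingers, so how far the cap itself has turned tells the hand
- vial: small glass vial with black cap, 27 mm across, 69 mm high, standing to the right of the case; bystander. Origin: centre of its underside
- canister: small black canister with grey lid, 34 mm across, 51 mm high, standing to the right of the case; bystander. Origin: centre of its underside
- cap_top (a point): centre of the cap's top, 110 mm above the table when closed. Quick thread: the wrong way meets a hard stop after 0.3 to 0.6 rad, and the cap cannot be lifted there; the loosening way runs to a hard stop 0.95 to 1.2 rad from the start, and at that stop, or up to 0.15 rad short of it, the cap lifts straight off

How it is judged:
On the way, in this order (a step that is already met when the one before it is completed fails the run):
1. the guard is slid open, with the cap still on (value of joint guard above 0.155 m and z of cap in the frame of jar_shoulder below 0.006 m), for 0.2 s.
2. the cap has come off its thread (z of cap in the frame of jar_shoulder above 0.015 m), for 0.1 s.
At the end, for the whole second after the job is handed in: The guard is open (at least 155 of 175 mm); the cap is held still in the fingers, its rim at least 60 mm above the jar's shoulder (above the case's rails), within 60 mm of the jar's axis and within 20 degrees of mouth down, touching neither jar nor case (value of joint guard above 0.155 m and z of cap in the frame of jar_shoulder above 0.06 m and horizontal distance between cap and jar_shoulder below 0.06 m and angle between cap's own z axis and vertical below 0.35 rad and contact force between the fingers and cap above 2 N and contact force between cap and jar below 0.2 N and contact force between cap and case below 0.2 N and linear speed of cap below 0.03 m/s); the arm keeps its last pose, push and grip.
It fails at once if the vial or the canister is knocked or moved (distance of any of vial, canister from where it was at the start of the episode above 0.02 m).
It also fails if it takes over 54 s, if anything falls off the work surface, if the arm or the gripper's body presses on something with over 40 N, if the wrist force passes 120 N, or if a joint passes its speed limit or range.

ROBOT

A 7-joint arm with a two-finger parallel gripper is mounted at the origin on a cart in front of the work surface, level with it; the furniture and walls round the work are solid. World frame = base frame: x ahead of the robot, y to its left, z up, the work surface at z = 0. Lengths are in m, angles in rad, forces in N, time in s.
With the tool pointing down it reaches from about 0.425 to 0.825 m from the base axis. Payload 3.6 kg.
Tool frame: the origin (TCP) lies at the very end of the fingers, on their centre line; the grasp point (between the pads) lies 19 mm behind it; z points along the fingers, y is the line along which they close (so a half turn about z gives the same grasp; the last joint's range is limited). The gripper opens to 93 mm and grips with 3 to 60 N. Pads are 15 mm wide; open, the fingers measure 128 mm over their backs; the gripper's body (75 mm by 188 mm) begins 65 mm behind the grasp point.
Start: joints at [-1.173, 0.615, -0.013, 1.423, 0.008, 1.103, -0.04], TCP at [0.268, 0.592, 0.219] pointing down, gripper open.
Joint ranges: [-3.12, 3.12], [-0.3, 2.06], [-1.34, 1.32], [0.26, 2.42], [-1.36, 4.5], [0.01, 1.98], [-2.84, 2.84]. Speed limits (rad/s): [2.79, 2.79, 3.14, 3.14, 3.14, 3.14, 3.14].

INTERFACE

Orientations are given as a rotation vector (axis times angle).
In Python, from plant import readout, eyes, ctrl gives the robot as it stands. The module is installed in compiled form; this text tells all that it offers.
- The arm moves only by the shell command python3 -m crank 'ROWS'. ROWS is JSON, a list of rows, each an object with "translation": the shift along the tool's x, y, z in units of 25 mm (1.0 is 25 mm), a list of three; "spin": the turn about the tool's z in degrees; "jaw": the finger opening in mm, from 0 to 93. In form: [{"translation": [x, y, z], "spin": spin, "jaw": jaw}, ...]. A call has 1 to 12 rows; each row shifts and turns the commanded pose from where the row before left it, along the tool's axes as they then stand; what a row does not reach is not made up. A row lasts 1/8 s, in which the tool goes at most 62.5 mm and 10.7 degrees, less where a joint would pass 70% of its speed; a pose out of reach is approached as far as the arm can. A call is refused whole if a number of a shift passes 1 or a number of a turn 10.7, either way. A call with a gripper value outside its range is refused whole. The fingers move at their own pace and stop on an object; the grip force is fixed at half the most. Time passes only in rows, so rows that do not move let the fingers close. It gives the time, the measured TCP pose, the force, the opening and the grip force at its end, in the units of the state.
- readout.state(): the state, without advancing time (a new reading comes with each control period).
- eyes.camera(name): name is "scene" or "side" or "wrist"; returns (picture, depth): 400x640x3 uint8, red, green, blue; 400x640 float32, m along the optical axis (not along the pixel's ray), 0 where there is no reading.
- eyes.camera_params(name): a dict with "mtx" (3x3 intrinsics, pixels), "D" ([k1, k2, p1, p2, k3] as OpenCV has them; the pictures are not rectified), "extrinsics" (4x4, takes a point from world to camera coordinates). Camera axes: x right, y up, looking along -z (the intrinsics and any distortion apply to the point x, -y, -z); pixel columns grow to the right and rows downward; lengths in m; the calibration is good to about 2 mm. A picture is of the moment at which its call begins: read the wrist's pose just before it. camera_params takes no time and is no camera call; for the wrist camera it gives the pose at the moment of the call.
- ctrl.sign_off(): hands the job in; it is judged then, once.
The state is a dict: "t": time; "qpos": joint angles; "qvel": joint speeds; "joint_torque": joint torques, N m; "ee_pos": TCP position; "tool_rot": TCP orientation; "contact_force": force on the tool from outside, world axes, zero at the start; "moment": the same for the moment, N m; "opening": finger opening in m; "grasp_force": force on a finger pad.
Only numpy, scipy, OpenCV 4.12 (cv2) and the standard library are available. Lean on these libraries where they do the work, as an engineer would, in place of code of your own. Each camera call takes 0.05 s, during which the arm holds its last target. There are 200 camera calls.

## Working session

There is one attempt and no reset: what is moved stays moved. The work goes in short steps, Python scripts to look and compute and a shell command to move; the robot and the scene stay as the last step left them, time stands still between calls to the robot, and variables do not carry over. Pictures are saved under pics/ and viewed, at most 10 in all, crops included, and the job is handed in when it is done.

```bash
mkdir -p pics; cat > h.py <<'E'
import numpy as np, cv2
from plant import readout, eyes, ctrl
from scipy.spatial.transform import Rotation as R
def ray(p,uv):
    n=cv2.undistortPoints(np.array([[uv]],float),np.array(p["mtx"]),np.array(p["D"]))[0,0]
    T=np.array(p["extrinsics"]); d=T[:3,:3].T@np.array([n[0],-n[1],-1.0]); o=-T[:3,:3].T@T[:3,3]
    return o,d
def atz(p,uv,z):
    o,d=ray(p,uv); return o+d*(z-o[2])/d[2]
def atdepth(p,uv,dep):
    o,d=ray(p,uv); return o+d*dep
def tri(obs):
    A=np.zeros((3,3));b=np.zeros(3)
    for p,uv in obs:
        o,d=ray(p,uv);d=d/np.linalg.norm(d);M=np.eye(3)-np.outer(d,d);A+=M;b+=M@o
    return np.linalg.solve(A,b)
def shot(name,fn,crop=None,s=1):
    p=eyes.camera_params(name);im,d=eyes.camera(name)
    np.savez(fn.replace('.png','.npz'),im=im,d=d)
    import pickle;pickle.dump(p,open(fn.replace('.png','.pkl'),'wb'))
    if crop: im=im[crop[1]:crop[3],crop[0]:crop[2]]
    cv2.imwrite(fn,cv2.resize(im[:,:,::-1],None,fx=s,fy=s,interpolation=cv2.INTER_CUBIC));return p,im,d
def load(fn):
    import pickle;z=np.load(fn+'.npz');return pickle.load(open(fn+'.pkl','rb')),z['im'],z['d']
E
python3 - <<'E'
from h import *
for n in("scene","side","wrist"): shot(n,f"pics/{n}0.png")
s=readout.state();print(s)
for n in("scene","side"):
    p=eyes.camera_params(n);print(n,ray(p,(320,200)))
E
```

```text
{'t': 0.15, 'qpos': array([-1.17250748,  0.61567365, -0.01260535,  1.4245117 ,  0.0081101 ,
        1.10343124, -0.04040168]), 'qvel': array([ 0.00098143, -0.0037453 , -0.0007008 , -0.00395585,  0.00102617,
        0.00156992, -0.00037539]), 'joint_torque': array([ 9.52799201e-04, -4.59350324e+01,  2.09550736e-01, -1.65943229e+01,
       -6.10430189e-02,  1.81197276e-02,  1.65390175e-04]), 'ee_pos': array([0.2676274 , 0.5916793 , 0.21776888]), 'tool_rot': array([-6.62081697e-01, -3.07064069e+00,  3.04067645e-03]), 'contact_force': array([-0.44750385,  0.37735507,  0.20994845]), 'moment': array([-0.04158293, -0.01247123, -0.01460209]), 'grasp_force': 0.0, 'opening': 0.09319060058793223}
scene (array([0.2379325 , 0.29261262, 0.77454552]), array([ 0.34342986, -0.56513059, -0.75016602]))
side (array([0.4370619 , 0.41400179, 0.7886967 ]), array([ 0.09318954, -0.63943097, -0.76333845]))
```

View pics/scene0.png

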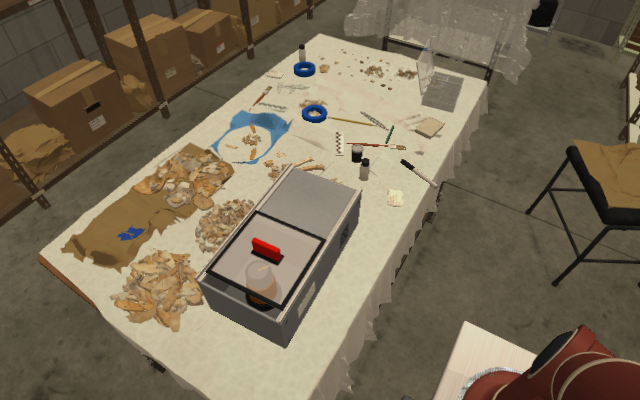

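View pics/side0.png

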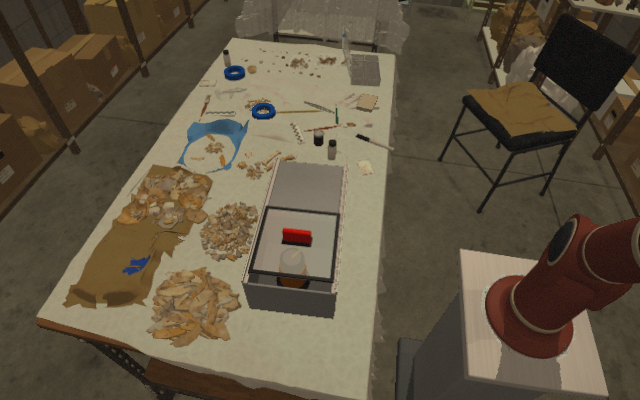

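The scene view shows the case with the red fin at about (266,250). The side view has the fin at about (297,237), and the jar is under the panel nearer the camera. The vial and canister are at (364,168) and (357,153) in the scene view, beyond the case. Next I'll take enlarged crops.

```bash
python3 - <<'E'
from h import *
obs=[]
for n in("scene","side"):
    p,im,d=load(f"pics/{n}0")
    h=im.astype(int); m=((h[:,:,0]>110)&(h[:,:,1]<70)&(h[:,:,2]<70)).astype(np.uint8)
    m[:, 400:]=0
    k,l,st,c=cv2.connectedComponentsWithStats(m); i=1+np.argmax(st[1:,4]);print(n,st[i],c[i])
    v,u=np.where(l==i)
    P=np.array([atdepth(p,(a,b),d[b,a]) for a,b in zip(u,v) if d[b,a]>0])
    print('depth-med',np.median(P,0),P.min(0),P.max(0))
    top=P[P[:,2]>np.percentile(P[:,2],70)]; q=np.linalg.svd(top-top.mean(0))[2][0];print('axis',q,np.degrees(np.arctan2(q[1],q[0])), top.mean(0))
    obs.append((p,c[i]))
print('tri',tri(obs))
a,b=[load(f"pics/{n}0")[1] for n in("scene","side")]
A=cv2.resize(a[150:350,190:370],None,fx=2.9,fy=2.9,interpolation=2)[:,:,::-1];B=cv2.resize(b[150:325,235:355],None,fx=3.3,fy=3.3,interpolation=2)[:,:,::-1]
cv2.imwrite("pics/a1.png",A);cv2.imwrite("pics/b1.png",B);print(A.shape,B.shape)
E
```

```text
scene [252 238  28  19 157] [265.79617834 245.45859873]
depth-med [ 0.54449503 -0.01159968  0.16860445] [ 0.51618349 -0.03044489  0.13330637] [ 0.59595885 -0.0054382   0.17205445]
axis [-0.9960845  -0.0881866   0.00622791] -174.9406096097931 [ 0.54818672 -0.01136422  0.16999315]
side [283 228  28   7 112] [296.54464286 231.32142857]
depth-med [ 0.54543301 -0.01073672  0.17015948] [ 0.51702538 -0.01705269  0.16523115] [ 0.57430545 -0.00580663  0.17286966]
axis [-0.99649441 -0.08329048 -0.00784823] -175.2221248007695 [ 0.54897487 -0.01121692  0.17146215]
tri [ 0.54578516 -0.0128205   0.16662315]
(580, 522, 3) (578, 396, 3)
```

View pics/a1.png

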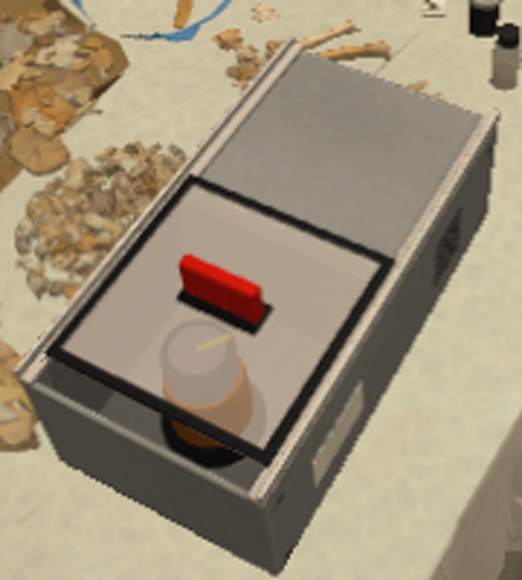

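View pics/b1.png

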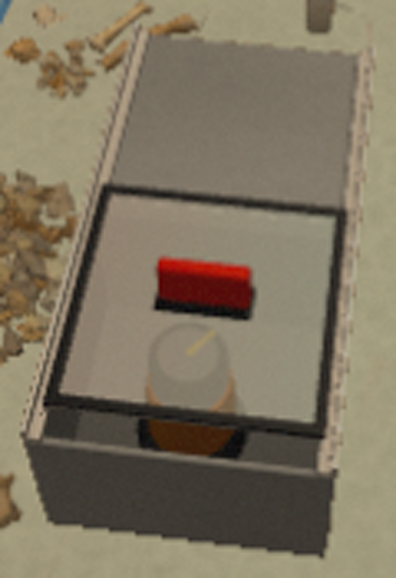

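View pics/wrist0.png

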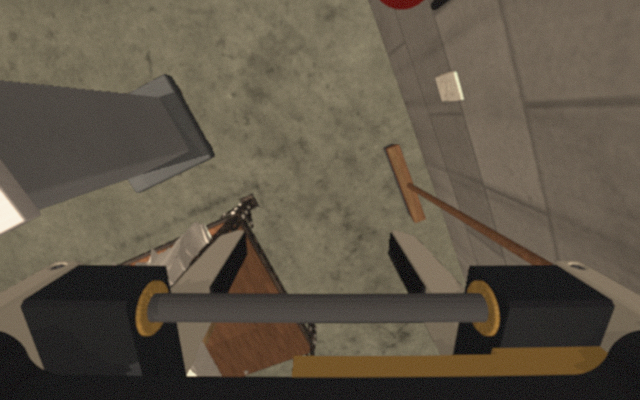

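Both crops show the cap top centre through the clear panel: (200,348) in the scene crop, which is (259,270) full-frame, and (190,352) in the side crop, which is (292.6,256.7). The yellow line runs up and to the right. The wrist camera currently sees only the floor, the gripper and the table corner.

```bash
python3 - <<'E'
from h import *
S=load("pics/scene0")[0];D=load("pics/side0")[0]
sc=lambda u,v:(190+u/2.9,150+v/2.9); sd=lambda u,v:(235+u/3.3,150+v/3.3)
print('cap',tri([(S,sc(200,348)),(D,sd(190,352))]),atz(S,sc(200,348),.11),atz(D,sd(190,352),.11))
for n,a,b in [('railL',(25,375),(293,45)),('railR',(262,492),(495,115))]:
    A,B=atz(S,sc(*a),.138),atz(S,sc(*b),.138);print(n,A,B,np.degrees(np.arctan2(*(A-B)[[1,0]])))
for n,a,b in [('railL',(33,435),(143,28)),('railR',(330,468),(368,48))]:
    A,B=atz(D,sd(*a),.138),atz(D,sd(*b),.138);print(n,A,B,np.degrees(np.arctan2(*(A-B)[[1,0]])))
print('vial',atz(S,(364,168),.04),'can',atz(S,(357,153),.03))
s=readout.state();M=R.from_rotvec(s['tool_rot']).as_matrix();print(M)
g=np.array([.5455,-.012,.20]); 
print('shift rows (tool now)',M.T@(g-s['ee_pos'])/.025)
E
```

```text
cap [0.54985255 0.01514863 0.11126465] [0.55058833 0.01441334 0.11      ] [0.54995533 0.01462887 0.11      ]
railL [0.62316977 0.10232285 0.138     ] [ 0.64625015 -0.24585516  0.138     ] 93.79253200267298
railR [0.44490585 0.08765402 0.138     ] [ 0.46626214 -0.26118373  0.138     ] 93.50334690380203
railL [0.62429824 0.10537249 0.138     ] [ 0.6470206 -0.2485725  0.138    ] 93.6732011806071
railR [0.44736109 0.09233773 0.138     ] [ 0.47061288 -0.26156172  0.138     ] 93.75902641001598
vial [ 0.53076423 -0.42412615  0.04      ] can [ 0.58053947 -0.47972816  0.03      ]
[[-9.11149523e-01  4.12075156e-01 -7.82828198e-04]
 [ 4.12075898e-01  9.11147722e-01 -1.81169056e-03]
 [-3.32805412e-05 -1.97330563e-03 -9.99998052e-01]]
shift rows (tool now) [-20.07778352 -17.42006252   0.74579997]
```

```bash
python3 -m crank '[{"translation":[0,0,0],"spin":-9.3,"jaw":93},{"translation":[0,0,0],"spin":-9.3,"jaw":93},{"translation":[0,0,0],"spin":-9.4,"jaw":93},{"translation":[-0.4,-0.95,0],"spin":0,"jaw":93},{"translation":[-0.4,-0.95,0],"spin":0,"jaw":93},{"translation":[-0.4,-0.95,0],"spin":0,"jaw":93},{"translation":[-0.4,-0.95,0],"spin":0,"jaw":93},{"translation":[-0.4,-0.95,0],"spin":0,"jaw":93},{"translation":[-0.4,-0.95,0],"spin":0,"jaw":93},{"translation":[-0.4,-0.95,0],"spin":0,"jaw":93},{"translation":[-0.4,-0.95,0],"spin":0,"jaw":93},{"translation":[-0.4,-0.95,0],"spin":0,"jaw":93}]'
python3 -m crank '[{"translation":[-0.4,-0.95,0],"spin":0,"jaw":93},{"translation":[-0.4,-0.95,0],"spin":0,"jaw":93},{"translation":[-0.4,-0.95,0],"spin":0,"jaw":93},{"translation":[-0.4,-0.95,0],"spin":0,"jaw":93},{"translation":[-0.4,-0.95,0],"spin":0,"jaw":93},{"translation":[-0.4,-0.95,0],"spin":0,"jaw":93},{"translation":[-0.4,-0.95,0],"spin":0,"jaw":93},{"translation":[-0.4,-0.95,0],"spin":0,"jaw":93},{"translation":[-0.4,-0.95,0],"spin":0,"jaw":93},{"translation":[-0.4,-0.95,0],"spin":0,"jaw":93},{"translation":[-0.4,-0.95,0],"spin":0,"jaw":93},{"translation":[0,0,0],"spin":0,"jaw":93}]'
python3 - <<'E'
from h import *
s=readout.state();M=R.from_rotvec(s['tool_rot']).as_matrix();print(s['ee_pos'],s['qpos'],M)
print('fin',M.T@(np.array([.5455,-.012,.150])-s['ee_pos'])/.025)
shot("wrist","pics/w1.png")
E
```

```text
t: 1.65
ee_pos: [0.3715, 0.3836, 0.2184]
tool_rot: [0.1, -3.14, 0.001]
contact_force: [0.4, -0.8, -0.1]
opening: 0.093
grasp_force: 0.0
t: 3.15
ee_pos: [0.4983, 0.1287, 0.2184]
tool_rot: [0.093, -3.14, 0.002]
contact_force: [-0.4, -0.2, 0.1]
opening: 0.0931
grasp_force: 0.0
[0.49834022 0.1287359  0.21835933] [-0.23354291  0.40749732 -0.08881438  1.80915989  0.04529357  0.92755606
  1.28769557] [[-9.98246885e-01 -5.91865771e-02 -3.24345752e-04]
 [-5.91861333e-02  9.98246194e-01 -1.23980228e-03]
 [ 3.97156566e-04 -1.21843200e-03 -9.99999179e-01]]
fin [-1.55098549 -5.72788053  2.74073832]
```

View pics/w1.png

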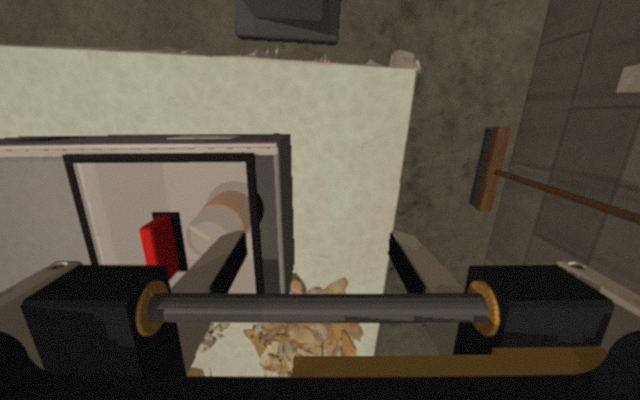

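The wrist view shows the fin at (160,245) and the cap with its yellow line at about (205,230), consistent with the estimates. I'll move over the fin, descend and grip it.

```bash
python3 -m crank '[{"translation":[-0.26,-0.82,0],"spin":0,"jaw":93},{"translation":[-0.26,-0.82,0],"spin":0,"jaw":93},{"translation":[-0.26,-0.82,0],"spin":0,"jaw":93},{"translation":[-0.26,-0.82,0],"spin":0,"jaw":93},{"translation":[-0.26,-0.82,0],"spin":0,"jaw":93},{"translation":[-0.25,-0.82,0],"spin":0,"jaw":93},{"translation":[0,-0.8,0],"spin":0,"jaw":93},{"translation":[0,0,0],"spin":0,"jaw":93}]'
python3 -m crank '[{"translation":[0,0,0.7],"spin":0,"jaw":93},{"translation":[0,0,0.7],"spin":0,"jaw":93},{"translation":[0,0,0.7],"spin":0,"jaw":93},{"translation":[0,0,0.5],"spin":0,"jaw":93},{"translation":[0,0,0.3],"spin":0,"jaw":93},{"translation":[0,0,0],"spin":0,"jaw":6},{"translation":[0,0,0],"spin":0,"jaw":6},{"translation":[0,0,0],"spin":0,"jaw":6},{"translation":[0,0,0],"spin":0,"jaw":6},{"translation":[0,0,0],"spin":0,"jaw":6},{"translation":[0,0,0],"spin":0,"jaw":6},{"translation":[0,0,0],"spin":0,"jaw":6}]'
```

```text
t: 4.2
ee_pos: [0.5453, -0.0092, 0.2185]
tool_rot: [0.099, -3.139, -0.0]
contact_force: [-0.4, -0.0, -0.0]
opening: 0.0924
grasp_force: 0.0
t: 5.7
ee_pos: [0.5456, -0.0093, 0.1461]
tool_rot: [0.1, -3.14, 0.0]
contact_force: [0.2, -0.5, 1.0]
opening: 0.0277
grasp_force: 0.0
```

```bash
python3 -m crank '[{"translation":[0,0,0],"spin":0,"jaw":6},{"translation":[0,0,0],"spin":0,"jaw":6},{"translation":[0,0,0],"spin":0,"jaw":6},{"translation":[0,0,0],"spin":0,"jaw":6}]'
python3 -m crank '[{"translation":[0,-0.3,0],"spin":0,"jaw":6},{"translation":[0,-0.5,0],"spin":0,"jaw":6},{"translation":[0,-0.5,0],"spin":0,"jaw":6},{"translation":[0,-0.5,0],"spin":0,"jaw":6},{"translation":[0,0,0],"spin":0,"jaw":6}]'
```

```text
t: 6.2
ee_pos: [0.5456, -0.0096, 0.1461]
tool_rot: [0.1, -3.14, 0.001]
contact_force: [-0.5, -1.0, -0.7]
opening: 0.0116
grasp_force: 30.0
t: 6.82
ee_pos: [0.5487, -0.0573, 0.1461]
tool_rot: [-0.096, 3.14, -0.004]
contact_force: [0.8, -1.3, -0.9]
opening: 0.0112
grasp_force: 30.0
```

```bash
python3 -m crank '[{"translation":[0,-0.6,0],"spin":0,"jaw":6},{"translation":[0,-0.6,0],"spin":0,"jaw":6},{"translation":[0,-0.6,0],"spin":0,"jaw":6},{"translation":[0,-0.6,0],"spin":0,"jaw":6},{"translation":[0,-0.6,0],"spin":0,"jaw":6},{"translation":[0,-0.6,0],"spin":0,"jaw":6},{"translation":[0,-0.6,0],"spin":0,"jaw":6},{"translation":[0,-0.5,0],"spin":0,"jaw":6},{"translation":[0,-0.2,0],"spin":0,"jaw":6},{"translation":[0,0,0],"spin":0,"jaw":6}]'
```

```text
t: 8.07
ee_pos: [0.5558, -0.1691, 0.1461]
tool_rot: [0.108, -3.137, -0.017]
contact_force: [-2.0, 12.6, 4.6]
opening: 0.0117
grasp_force: 30.1
```

```bash
python3 - <<'E'
from h import *
p,im,d=shot("scene","pics/s2.png",(190,130,390,340),2.8)
print(readout.state()['contact_force'],readout.state()['moment'],readout.state()['ee_pos'])
E
```

```text
[-1.20469257 13.09847022  2.60628468] [ 2.32434302  0.32406551 -0.14256702] [ 0.55582968 -0.16906174  0.14609127]
```

View pics/s2.png

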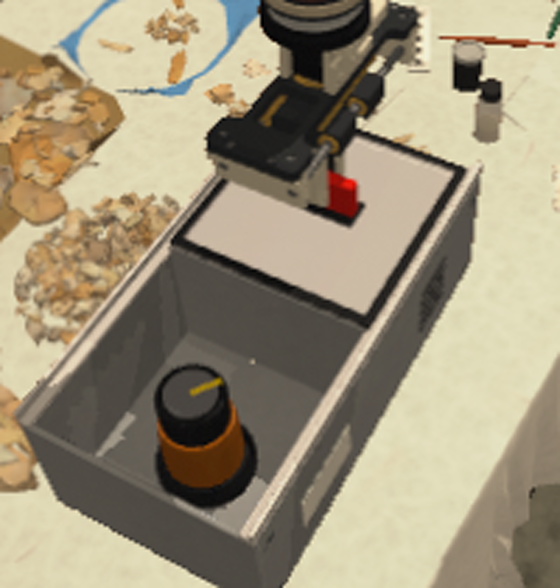

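The guard is over the deck. Its front edge runs from (172,240) to (368,325) in the crop, and the jar and cap are exposed. I'll compute the travel next.

```bash
python3 - <<'E'
from h import *
p=load("pics/s2")[0]
c=lambda u,v:(190+u/2.8,130+v/2.8); a=lambda u,v:(190+u/2.9,150+v/2.9)
for q,r in [((172,240),(50,352)),((368,325),(265,460))]:
    A=atz(p,c(*q),.135);B=atz(p,a(*r),.135);print(A,B,np.linalg.norm(A-B))
im,d=load("pics/s2")[1:];h=im.astype(int)
v,u=np.where((h[:,:,0]>110)&(h[:,:,1]<70)&(h[:,:,2]<70)&(np.arange(640)<400)[None]&(np.arange(400)<240)[:,None])
P=np.array([atdepth(p,(x,y),d[y,x]) for x,y in zip(u,v) if d[y,x]>0]);print(np.median(P,0),P.min(0),P.max(0))
print('cap',atz(p,c(193,395),.11), atz(p,c(191,392),.11))
E
```

```text
[ 0.63404897 -0.07478845  0.135     ] [0.62256648 0.07953305 0.135     ] 0.1547480997310334
[ 0.46444064 -0.08475938  0.135     ] [0.45625704 0.06844968 0.135     ] 0.15342746154538128
[ 0.53919398 -0.16364768  0.1660708 ] [ 0.5250566  -1.68640114 -0.55755335] [ 2.29721293 -0.1254      0.52709906]
cap [0.54916434 0.01643702 0.11      ] [0.55187734 0.01519474 0.11      ]
```

```bash
python3 -m crank '[{"translation":[0,-0.1,0],"spin":0,"jaw":6},{"translation":[0,-0.1,0],"spin":0,"jaw":6},{"translation":[0,-0.1,0],"spin":0,"jaw":6},{"translation":[0,0,0],"spin":0,"jaw":6}]'
```

```text
t: 8.62
ee_pos: [0.5558, -0.1691, 0.146]
tool_rot: [0.115, -3.134, -0.032]
contact_force: [-3.7, 21.6, 6.3]
opening: 0.0118
grasp_force: 30.1
```

The travel stopped dead: TCP unchanged while the force rose. The guard's front edge is also at the case's mid-line, so this is the end stop. I'll relax the push, release and rise.

```bash
python3 -m crank '[{"translation":[0,0.25,0],"spin":0,"jaw":6},{"translation":[0,0.25,0],"spin":0,"jaw":6},{"translation":[0,0,0],"spin":0,"jaw":93},{"translation":[0,0,0],"spin":0,"jaw":93},{"translation":[0,0,0],"spin":0,"jaw":93},{"translation":[0,0,0],"spin":0,"jaw":93},{"translation":[0,0,-0.7],"spin":0,"jaw":93},{"translation":[0,0,-0.7],"spin":0,"jaw":93},{"translation":[0,0,-0.7],"spin":0,"jaw":93},{"translation":[0,0,-0.7],"spin":0,"jaw":93},{"translation":[0,0,-0.4],"spin":0,"jaw":93},{"translation":[0,0,0],"spin":0,"jaw":93}]'
python3 - <<'E'
from h import *
s=readout.state();M=R.from_rotvec(s['tool_rot']).as_matrix();print(s['qpos'],s['contact_force'],M)
print('cap',M.T@(np.array([.550,.015,.220])-s['ee_pos'])/.025)
E
```

```text
t: 10.12
ee_pos: [0.5563, -0.1717, 0.2267]
tool_rot: [-0.1, 3.139, -0.001]
contact_force: [0.6, -0.1, -0.4]
opening: 0.093
grasp_force: 0.0
[ 0.3057705   0.50006806 -0.06885024  1.61668457  0.03885101  1.02482997
  1.85967643] [ 0.5681829  -0.1391539  -0.38829527] [[-9.97971895e-01 -6.36437882e-02  1.25105234e-03]
 [-6.36444883e-02  9.97972495e-01 -5.27929755e-04]
 [-1.21491637e-03 -6.06481644e-04 -9.99999078e-01]]
cap [-0.22373983  7.46944444  0.26314923]
```

```bash
python3 -m crank '[{"translation":[0,0.8,0],"spin":0,"jaw":93},{"translation":[0,0.8,0],"spin":0,"jaw":93},{"translation":[0,0.8,0],"spin":0,"jaw":93},{"translation":[0,0.8,0],"spin":0,"jaw":93},{"translation":[-0.1,0.8,0],"spin":0,"jaw":93},{"translation":[-0.1,0.8,0],"spin":0,"jaw":93},{"translation":[0,0.8,0],"spin":0,"jaw":93},{"translation":[0,0.8,0],"spin":0,"jaw":93},{"translation":[0,0.8,0],"spin":0,"jaw":93},{"translation":[0,0.27,0],"spin":0,"jaw":93},{"translation":[0,0,0],"spin":0,"jaw":93}]'
python3 - <<'E'
from h import *
p,im,d=shot("wrist","pics/w3.png")
s=readout.state();M=R.from_rotvec(s['tool_rot']).as_matrix();print(s['qpos'])
print('cap',M.T@(np.array([.550,.015,.084])-s['ee_pos'])/.025)
T=np.array(p["extrinsics"])
for q in [(.55,.015,.11)]:
    c=T[:3,:3]@np.array(q)+T[:3,3]; print(cv2.projectPoints(np.array([[c[0],-c[1],-c[2]]]),np.zeros(3),np.zeros(3),np.array(p["mtx"]),np.array(p["D"]))[0])
E
```

```text
t: 11.5
ee_pos: [0.549, 0.0156, 0.2262]
tool_rot: [0.102, -3.14, 0.001]
contact_force: [-0.2, -0.5, 0.2]
opening: 0.0926
grasp_force: 0.0
[-0.00444741  0.45126019 -0.09305486  1.70703209  0.04959566  0.98566418
  1.51850281]
cap [-0.03830565  0.01642132  5.68555327]
[[[315.63860141 196.60144672]]]
```

View pics/w3.png

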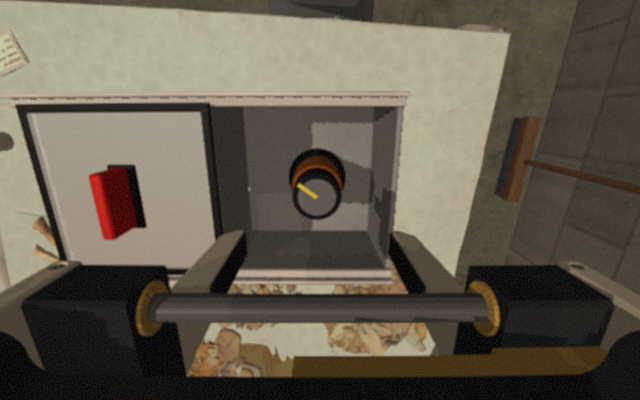

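The wrist view shows the cap top centred at (317,196), matching the predicted (315.6,196.6). The yellow line ends near (298,184), and the guard is fully open. I'll descend and grip.

```bash
python3 -m crank '[{"translation":[0,0,0.8],"spin":0,"jaw":93},{"translation":[0,0,0.8],"spin":0,"jaw":93},{"translation":[0,0,0.8],"spin":0,"jaw":93},{"translation":[0,0,0.8],"spin":0,"jaw":93},{"translation":[0,0,0.8],"spin":0,"jaw":93},{"translation":[0,0,0.8],"spin":0,"jaw":93},{"translation":[0,0,0.6],"spin":0,"jaw":93},{"translation":[0,0,0.25],"spin":0,"jaw":93},{"translation":[0,0,0],"spin":0,"jaw":46},{"translation":[0,0,0],"spin":0,"jaw":46},{"translation":[0,0,0],"spin":0,"jaw":46},{"translation":[0,0,0],"spin":0,"jaw":46}]'
python3 -m crank '[{"translation":[0,0,0],"spin":0,"jaw":46},{"translation":[0,0,0],"spin":0,"jaw":46},{"translation":[0,0,0],"spin":0,"jaw":46}]'
```

```text
t: 13.05
ee_pos: [0.5493, 0.0153, 0.0853]
tool_rot: [-0.1, 3.139, -0.0]
contact_force: [0.0, 0.5, -0.7]
opening: 0.0578
grasp_force: 0.0
t: 13.42
ee_pos: [0.5492, 0.0153, 0.0852]
tool_rot: [-0.1, 3.14, -0.0]
contact_force: [-1.1, -0.1, 3.2]
opening: 0.0517
grasp_force: 30.0
```

```bash
Q='python3 -c "from h import *;s=readout.state();print(s[\"moment\"],s[\"qpos\"][6])"'
python3 -m crank '[{"translation":[0,0,0],"spin":9,"jaw":46},{"translation":[0,0,0],"spin":9,"jaw":46},{"translation":[0,0,0],"spin":9,"jaw":46},{"translation":[0,0,0],"spin":9,"jaw":46},{"translation":[0,0,0],"spin":4,"jaw":46},{"translation":[0,0,0],"spin":0,"jaw":46}]'; eval $Q
python3 -m crank '[{"translation":[0,0,0],"spin":7,"jaw":46},{"translation":[0,0,0],"spin":7,"jaw":46},{"translation":[0,0,0],"spin":0,"jaw":46}]'; eval $Q
```

```text
t: 14.18
ee_pos: [0.5495, 0.0168, 0.0852]
tool_rot: [0.969, 2.988, 0.001]
contact_force: [0.2, 1.5, 3.3]
opening: 0.0515
grasp_force: 30.0
[ 0.44310287 -0.01965594  1.04884178] 0.986283985605005
t: 14.55
ee_pos: [0.5497, 0.0178, 0.0852]
tool_rot: [1.328, 2.847, 0.004]
contact_force: [0.9, 6.2, 2.8]
opening: 0.052
grasp_force: 30.0
[ 1.15077475 -0.14293363  0.91661248] 0.8077260587204272
```

A moment of about 1 N·m by 40° means the cap hit a stop and slipped, so clockwise is the wrong way. I'll reverse.

```bash
Q='python3 -c "from h import *;s=readout.state();print(s[\"moment\"],s[\"qpos\"][6])"'
python3 -m crank '[{"translation":[0,0,0],"spin":-9,"jaw":46},{"translation":[0,0,0],"spin":-9,"jaw":46},{"translation":[0,0,0],"spin":-9,"jaw":46},{"translation":[0,0,0],"spin":-9,"jaw":46},{"translation":[0,0,0],"spin":-9,"jaw":46},{"translation":[0,0,0],"spin":-9,"jaw":46},{"translation":[0,0,0],"spin":0,"jaw":46}]'; eval $Q
python3 -m crank '[{"translation":[0,0,0],"spin":-9,"jaw":46},{"translation":[0,0,0],"spin":-9,"jaw":46},{"translation":[0,0,0],"spin":-7,"jaw":46},{"translation":[0,0,0],"spin":0,"jaw":46}]'; eval $Q
```

```text
t: 15.42
ee_pos: [0.5495, 0.0138, 0.0852]
tool_rot: [-0.094, 3.139, -0.0]
contact_force: [0.8, 1.1, 5.1]
opening: 0.0516
grasp_force: 30.0
[0.14553653 0.0173254  0.06400156] 1.4916166772241062
t: 15.92
ee_pos: [0.5497, 0.0142, 0.0852]
tool_rot: [-0.77, 3.045, -0.001]
contact_force: [0.5, 1.1, 4.8]
opening: 0.0515
grasp_force: 30.0
[ 0.15249539 -0.13022217  0.03433838] 1.81147969039084
```

```bash
Q='python3 -c "from h import *;s=readout.state();print(s[\"moment\"],s[\"qpos\"][6])"'
python3 -m crank '[{"translation":[0,0,0],"spin":-8,"jaw":46},{"translation":[0,0,0],"spin":-8,"jaw":46},{"translation":[0,0,0],"spin":0,"jaw":46}]'; eval $Q
python3 -m crank '[{"translation":[0,0,0],"spin":-6,"jaw":46},{"translation":[0,0,0],"spin":-6,"jaw":46},{"translation":[0,0,0],"spin":0,"jaw":46}]'; eval $Q
```

```text
t: 16.3
ee_pos: [0.5492, 0.0121, 0.0851]
tool_rot: [1.177, -2.912, 0.003]
contact_force: [0.2, -2.7, 6.1]
opening: 0.0516
grasp_force: 30.0
[-0.42461735  0.08514468 -0.69116882] 2.016409825187801
t: 16.68
ee_pos: [0.5489, 0.0102, 0.0847]
tool_rot: [1.471, -2.772, 0.006]
contact_force: [-0.0, -5.6, 4.5]
opening: 0.0511
grasp_force: 30.0
[-1.11753746 -0.09870029 -0.84412094] 2.172801614909084
```

It has now reached the loosening stop. I'll relax slightly and test the lift.

```bash
python3 -m crank '[{"translation":[0,0,0],"spin":2,"jaw":46},{"translation":[0,0,-0.2],"spin":0,"jaw":46},{"translation":[0,0,-0.2],"spin":0,"jaw":46},{"translation":[0,0,0],"spin":0,"jaw":46}]'; python3 -c "from h import *;s=readout.state();print(s['moment'],s['qpos'][6])"
```

```text
t: 17.18
ee_pos: [0.5486, 0.0122, 0.0944]
tool_rot: [1.436, -2.791, 0.005]
contact_force: [1.8, -4.5, 0.0]
opening: 0.051
grasp_force: 30.0
[-1.20354139 -0.29556355 -0.07455645] 2.1575255923377568
```

```bash
python3 -m crank '[{"translation":[0,0,-0.3],"spin":0,"jaw":46},{"translation":[0,0,-0.3],"spin":0,"jaw":46},{"translation":[0,0,-0.5],"spin":0,"jaw":46},{"translation":[0,0,-0.5],"spin":0,"jaw":46},{"translation":[0,0,-0.5],"spin":0,"jaw":46},{"translation":[0,0,-0.5],"spin":0,"jaw":46},{"translation":[0,0,-0.5],"spin":0,"jaw":46},{"translation":[0,0,-0.4],"spin":0,"jaw":46},{"translation":[0,0,-0.3],"spin":0,"jaw":46},{"translation":[0,0,0],"spin":0,"jaw":46},{"translation":[0,0,0],"spin":0,"jaw":46}]'
python3 - <<'E'
from h import *
shot("scene","pics/s4.png",(190,130,390,340),2.8)
E
```

```text
t: 18.55
ee_pos: [0.5487, 0.0152, 0.1895]
tool_rot: [1.442, -2.79, -0.001]
contact_force: [0.5, 0.8, -2.0]
opening: 0.0511
grasp_force: 30.0
```

View pics/s4.png

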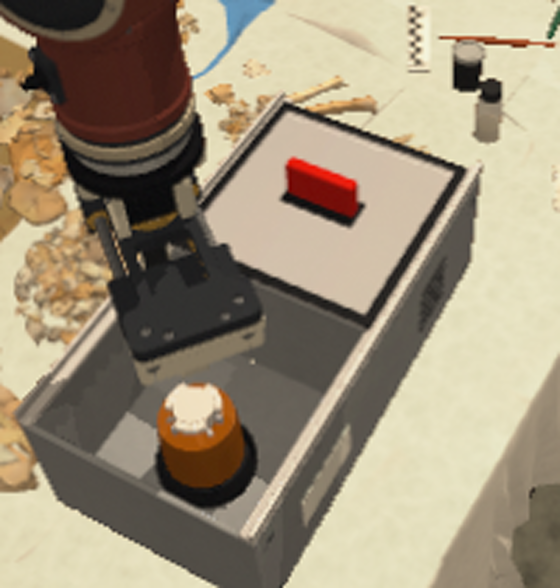

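The view shows the bare white neck at (195,410), the guard open, and the vial and canister undisturbed. The fingers hold at a 51 mm opening and 30 N, so the cap is in the grip, about 104 mm up. I'll hand in.

```bash
python3 -c "from h import *;print(ctrl.sign_off())"
```

```text
the job is handed in; nothing more can be done
None
```

I slid the guard to its end stop and found the jar has a right-hand cap. I unscrewed the cap, lifted it about 104 mm straight up over the jar, and handed the job in at about 18.6 s with the cap still gripped at 30 N; the hand-in gave no verdict.

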